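# Rock a seized heating block out of a dry-block heater

### The arm

A 7-joint arm with a two-finger parallel gripper is mounted at the origin on the work surface. World frame = base frame: x ahead of the robot, y to its left, z up, the work surface at z = 0. Lengths are in m, angles in rad, forces in N, time in s.
With the tool pointing down it reaches from about 0.4 to 0.85 m from the base axis. Payload 4.5 kg.
Tool frame: the origin (TCP) lies on the centre line of the jaws, within the pads' length; the fingertips stand ahead of it and the grasp point (between the pads) lies 3 mm ahead of it (r.finger_overhang is the z of the fingertips in the tool frame, in m); z points along the fingers, y is the direction in which the jaws open and shut (so a half turn about z gives the same grasp; the last joint's range is limited). The gripper opens to 88 mm and grips with 3 to 60 N. Pads are 18 mm wide; open, the fingers measure 123 mm over their backs; the gripper's body (75 mm by 187 mm) begins 45 mm behind the grasp point.
Start: joints at [1.185, 0.689, -0.195, 1.565, 0.157, 0.902, -0.215], TCP at [0.255, -0.571, 0.261] pointing down, gripper open.
Joint ranges: [-3.01, 3.01], [-0.46, 2.08], [-1.47, 1.51], [0.13, 2.56], [-1, 4.14], [0.04, 2.09], [-2.66, 2.66]. Speed limits (rad/s): [2.57, 2.57, 3.14, 3.14, 3.14, 3.14, 3.14].

### API

Orientations are given as a unit quaternion [x, y, z, w].
In Python, from plant import get_state, snapshot, camera_model, workorder, boxes_of, mark_of, r gives the robot as it stands.
- The arm moves only by the tool jog_arm, never from a script. Its argument "rows" is a list of rows, each a list of 2 entries, a list of its own where there are three numbers: the shift along the tool's x, y, z normalised to -1 to 1, where 1 is 75 cm, then the turn about the tool's z normalised to -1 to 1, where 1 is 2 rad. A call has 1 to 20 rows; each row is the pose to reach, as a shift and turn from the pose commanded when the call began, along the tool's axes at that moment; what a row does not reach only later rows make up. A row lasts 1/12 s, in which the tool goes at most 41.7 mm and 7.16 degrees, less where a joint would pass 70% of its speed; a pose out of reach is approached as far as the arm can. A call with a number of a shift or a turn outside -1 to 1 is refused whole. A call with a gripper value outside its range is refused whole. "gripper" is the finger opening in mm, from 0 to 88.1, set as the call begins (left out, the last holds). The fingers move at their own pace and stop on an object; "newtons" is the grip in N (left out, the last holds). Time passes only in rows, so rows that repeat a pose let the fingers close. It gives the time, the measured TCP pose, the force and the opening at its end, in the units of the state.
- get_state(): the state, without advancing time (a new reading comes with each control period).
- snapshot(name): name is "side" or "top"; returns the picture (480x640x3 uint8, red, green, blue); there is no depth.
- camera_model(name): a dict with "mtx" (3x3 intrinsics, pixels), "k1" (the pictures are not rectified: a ray, as slopes to the right and down, at radius r is drawn at 1 + k1 r^2 times it, then the intrinsics apply), "extrinsics" (4x4, takes a point from camera to world coordinates). Camera axes: x right, y up, looking along -z (the intrinsics and any distortion apply to the point x, -y, -z); pixel columns grow to the right and rows downward; lengths in m; the calibration is good to about 2 mm. A picture is of the moment at which its call begins. camera_model takes no time and is no camera call.
- workorder.finish_job(): hands the job in, once; it reports no verdict.
Trained networks look in the newest picture that a camera, given by its name, has taken for a name from the list of things; names that differ only in an ending like _2 or _b are one class to them, and where a whole thing is asked for, a point or a joint stands for the part that bears it (a point fixed in the world has none). Each returns a list of dicts, best first, with "p" (0 to 1); they miss things now and then, are a little off and sometimes report something else, mostly with a low value. They report only what shows in the picture. A call takes as long as a camera call. They do not tell look-alikes from the thing itself.
- boxes_of(thing, camera): "rect" ([left, top, right, bottom] in pixels, round what is visible of it).
- mark_of(thing, camera): "pixel" ([row, column] in pixels: a listed point, or the origin of a listed thing).
The state is a dict: "clock": time; "q": joint angles; "qd": joint speeds; "joint_torque": joint torques, N m; "tool_pos": TCP position; "eef_rot": TCP orientation; "contact_force": force on the tool from outside, world axes, zero at the start; "moment": the same for the moment, N m; "opening": opening from 0.0 (shut) to 1.0 (fully open).
Only numpy, scipy, OpenCV 4.12 (cv2) and the standard library are available. Lean on these libraries where they do the work, as an engineer would, in place of code of your own. Each camera call takes 0.05 s, during which the arm holds its last target.

### The job

The aluminium block has seized in the well of the dry-block heater and has to come out so that the well can be wiped. Move the capped tube that is still standing in the block to an empty hole of the tube rack, without disturbing the other glassware; then take the block by its lifting handle, rock it well over from side to side, to the right first and then to the left (as seen from the heater's control panel), until it comes free, and lift it out. Finish holding it: keep the block gripped and still, upright, right above the well and a finger's width clear of the heater.

Things in the scene. Friction and masses are not known exactly. Their poses are not given: they have to be found in the camera images.
- heater: Dry-block heater fixed to the bench: white housing 220 (x) x 150 (y) x 72 mm high, dark slots in its sides, sloping control panel at its -x end. Origin: centre of its underside. Its x runs from the panel to the back (along the well's long side), y to the left as seen from the panel, z up. The well is an opening 99 (x) x 70 (y) mm, 22 mm deep, in the flat top.
- well (a point): Centre of the well's mouth, level with the heater's flat top: 30 mm behind the heater's origin (+x), 72 mm above the bench; axes as the heater's. The well floor is 22 mm lower. The block grips in the well by friction: a straight pull takes 35 to 50 N; rocked at the handle (5 to 10 N sideways) with a lift of up to 15 N, one side climbs while the other bottom edge stays put, so it walks up.
- bar (a point): Centre of the black bar of the block's T-shaped lifting handle. The bar is 50 long (along the block's x) x 12 wide (y) x 16 mm high, on an 8 mm steel rod screwed fast into the middle of the block; it is 54 mm above the block's top, 104 mm above its underside. Axes are the block's: at the start as the heater's, z up.
- block: Aluminium block with the handle, 0.6 to 0.85 kg: 96 (x) x 66 (y) x 50 mm high, two rows of four tube holes; origin at the centre of its underside. At the start it stands centred on the well floor, 28 mm proud of the heater's top, with 2 mm play on each long side. It can lean 0.15 rad to either side; a rock is a lean of 0.06 rad or more; 0.1 rad lifts one edge 6.6 mm and moves the bar 10 mm.
- tube_mid (a point): Centre of the capped amber glass tube left in the block: 128 mm long, glass 16 mm in diameter, black cap 18 mm in diameter and 20 mm high (cap centre 54 mm above this point, foot 64 mm below), 30 g. It stands upright, loosely sunk by 32 mm in a hole 11.5 mm behind (+x) and 20 mm left (+y) of the handle, close to the bar; z is its axis, towards the cap.
- tube: The same capped tube; origin at the centre of its foot, z along its axis to the cap.
- rack: White tube rack fixed to the bench, 75 (x) x 144 (y) x 75 mm high, origin at the centre of its underside. Eight square holes of 22 mm in its top plate (6 mm thick, top at 75 mm) at x = -15.5 and +15.5 mm, y = -46.5, -15.5, +15.5, +46.5 mm; tubes stand on its floor, 6 mm above the bench. Both holes at y = +46.5 mm hold a tube, the other six are empty.
- rack_hole (a point): Centre of the mouth of one empty rack hole, the one at x = -15.5, y = -46.5 mm in the rack's frame, 75 mm above the bench; axes as the rack's. Any other empty hole will do as well.
- racked0: Capped tube, the same as the one in the block, standing in the rack hole at x = -15.5, y = +46.5 mm; origin at its foot. Leave it alone.
- racked1: Capped tube standing in the rack hole at x = +15.5, y = +46.5 mm; origin at its foot. Leave it alone.
- beaker: Clear glass beaker, 68 mm in diameter, 90 mm high, origin under its centre, standing on the bench. Leave it alone.
- amber: Amber reagent bottle with black cap, 60 mm in diameter, 130 mm high, origin under its centre, standing on the bench. Leave it alone.
- strip_l (a joint): Sprung steel contact strip in the well's left (+y) long wall, 9 mm above the floor, under the block's edge and unseen while the block is in. It presses on the block's side with about 30 N (friction about 18 N a side). Metres, 0 at the start, growing into the well, at most 0.0025 once the block is out. The block is free once both its lower edges have risen past the strips.
- strip_r (a joint): The same strip in the right (-y) long wall.
Things that resemble listed ones, but are neither listed nor needed, are in the scene too. Leave any blue or turquoise look-alike of the rack alone.

How it is judged:
By the outcome, as a careful person would: the job done as asked, in the order asked, and still so for the second after the job is handed in, while the arm keeps its last pose, push and grip.
It also fails if it takes over 61 s, if anything falls off the work surface, if the arm or the gripper's body presses on something with over 40 N, if the wrist force passes 120 N, or if a joint passes its speed limit or range.

## Working session

There is one attempt and no reset: what is moved stays moved. The work goes in short steps, Python scripts to look and compute and a tool call to move; the robot and the scene stay as the last step left them, time stands still between calls to the robot, and variables do not carry over. Pictures are saved under pics/ and viewed, and the job is handed in when it is done.

Besides the shell and the picture viewer there is one more tool, called after "Call:" as a command line: name --argument value ..., lists and objects as JSON in quotes. jog_arm: Moves the arm, as the interface text tells. Scaled input: -1 to 1 covers 75 cm each way for a shift and 2 rad each way for a turn. Its arguments: {"type":"object","properties":{"rows":{"type":"array"},"gripper":{"type":"number"},"newtons":{"type":"number"}},"required":["rows"]}

```bash
mkdir -p pics; ls
python3 - <<'E'
from plant import *
import cv2
print(get_state())
print(r.finger_overhang)
for n in("side","top"):
    im=snapshot(n); cv2.imwrite(f"pics/{n}0.png",im[:,:,::-1])
    c=camera_model(n); print(n,c)
    for t in("heater","bar","block","tube_mid","tube","rack","rack_hole","well","racked0","beaker","amber"):
        try: print(t,[(round(d['p'],2),[round(float(v)) for v in d['pixel']]) for d in mark_of(t,n)][:4])
        except Exception as e: print(t,e)
print(get_state()['clock'])
E
```

```text
pics
{'clock': 0.0, 'q': array([ 1.18477818,  0.68994101, -0.19448275,  1.56633392,  0.15726701,
        0.90246954, -0.21507657]), 'qd': array([-0.00075722,  0.00129791, -0.00027822,  0.00042038, -0.00090524,
       -0.00011694,  0.00088834]), 'joint_torque': array([-3.42036383e-04, -5.27561653e+01, -1.26719914e+00, -1.53427309e+01,
       -5.26539492e-02,  6.71208400e-03,  1.79470203e-04]), 'tool_pos': array([ 0.25446154, -0.57022126,  0.2599387 ]), 'eef_rot': array([ 9.78043023e-01,  2.08401210e-01, -2.43526233e-04, -8.49002305e-04]), 'contact_force': array([ 0.01740582, -0.12701221,  0.20122418]), 'moment': array([ 0.07436978, -0.01767569,  0.05953368]), 'opening': 0.9993900776983932}
0.022
side {'mtx': array([[445.33660368,   0.        , 319.2943    ],
       [  0.        , 445.33660368, 248.95511649],
       [  0.        ,   0.        ,   1.        ]]), 'k1': 0.03293957545955735, 'extrinsics': array([[-0.98657479,  0.11108446, -0.11970974,  0.3990238 ],
       [-0.16325879, -0.65249415,  0.73999862,  0.74507229],
       [ 0.00409244,  0.74960765,  0.66186979,  0.78812561],
    
[... 821 characters left out ...]
0800549],
       [ 0.00625932,  0.13166442,  0.99127458,  1.62829893],
       [ 0.        ,  0.        ,  0.        ,  1.        ]])}
heater [(0.69, [261, 240])]
bar [(0.62, [240, 238])]
block [(0.93, [248, 241]), (0.56, [269, 386])]
tube_mid [(0.53, [239, 234]), (0.28, [235, 238]), (0.17, [267, 387])]
tube [(0.57, [238, 237])]
rack [(0.96, [228, 323]), (0.89, [333, 425]), (0.83, [268, 388]), (0.71, [274, 466])]
rack_hole [(0.95, [334, 450]), (0.94, [268, 407]), (0.91, [273, 491]), (0.72, [196, 438])]
well [(0.76, [247, 240])]
racked0 [(0.43, [259, 373]), (0.38, [272, 371]), (0.15, [266, 411])]
beaker [(0.58, [181, 357]), (0.31, [241, 239])]
amber [(0.91, [230, 162]), (0.26, [240, 230])]
1.2
```

View pics/side0.png

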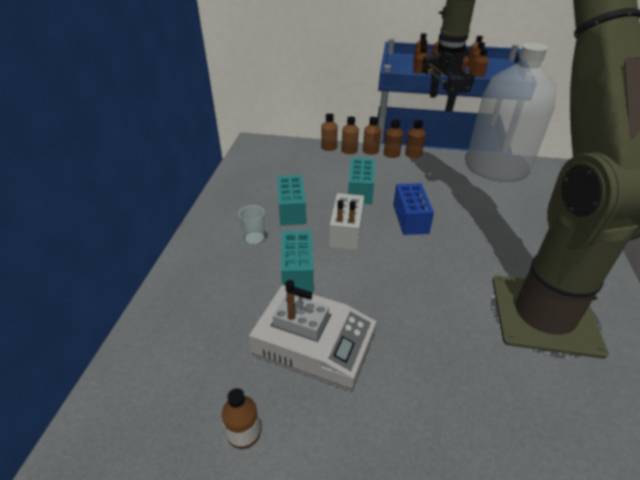

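View pics/top0.png

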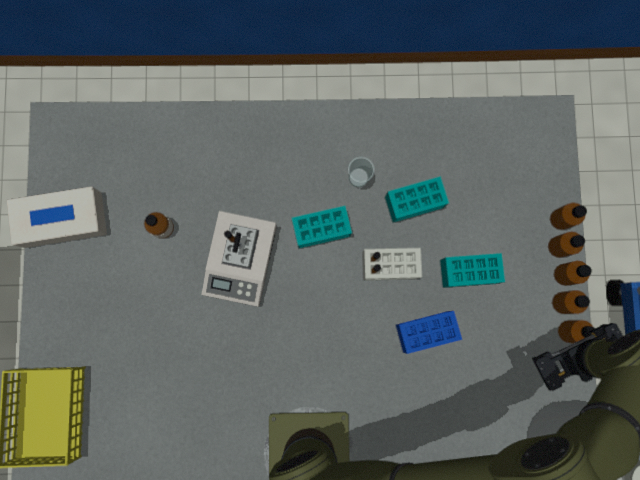

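Run:
```python
import cv2
a=cv2.imread("pics/side0.png"); cv2.imwrite("pics/s0a.png",cv2.resize(a[220:400,210:450],None,fx=3.3,fy=3.3,interpolation=2)) 
cv2.imwrite("pics/s0b.png",cv2.resize(a[130:310,220:460],None,fx=3.3,fy=3.3,interpolation=2)) 
a=cv2.imread("pics/top0.png"); cv2.imwrite("pics/t0a.png",cv2.resize(a[170:340,160:320],None,fx=3.5,fy=3.5,interpolation=2)) 
cv2.imwrite("pics/t0b.png",cv2.resize(a[170:370,310:530],None,fx=3,fy=3,interpolation=2))
```

```text
(no output)
```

View pics/s0a.png

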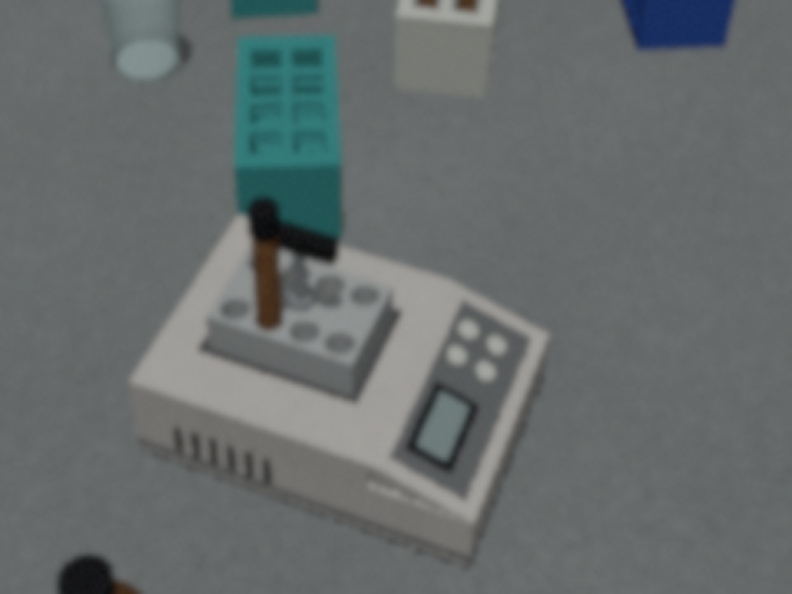

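View pics/t0a.png

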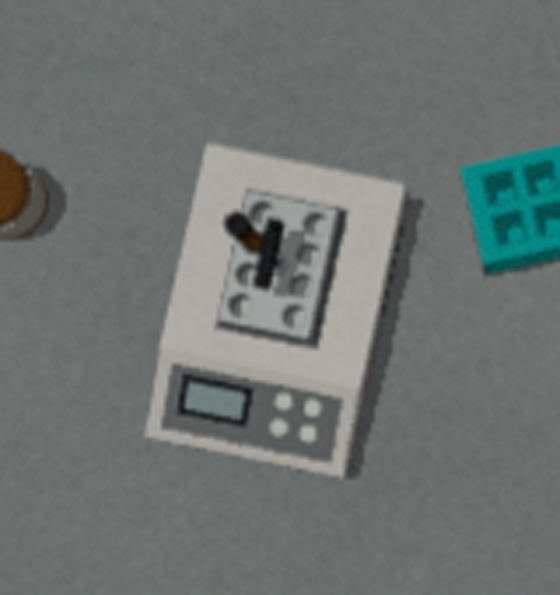

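View pics/t0b.png

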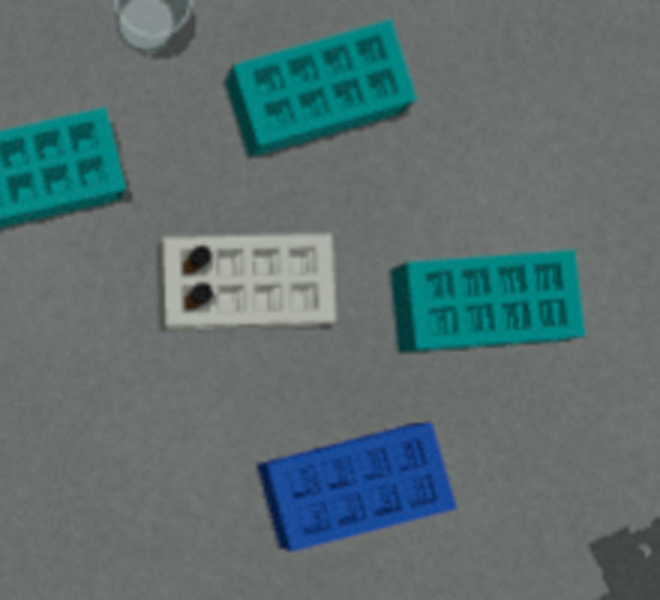

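View pics/s0b.png

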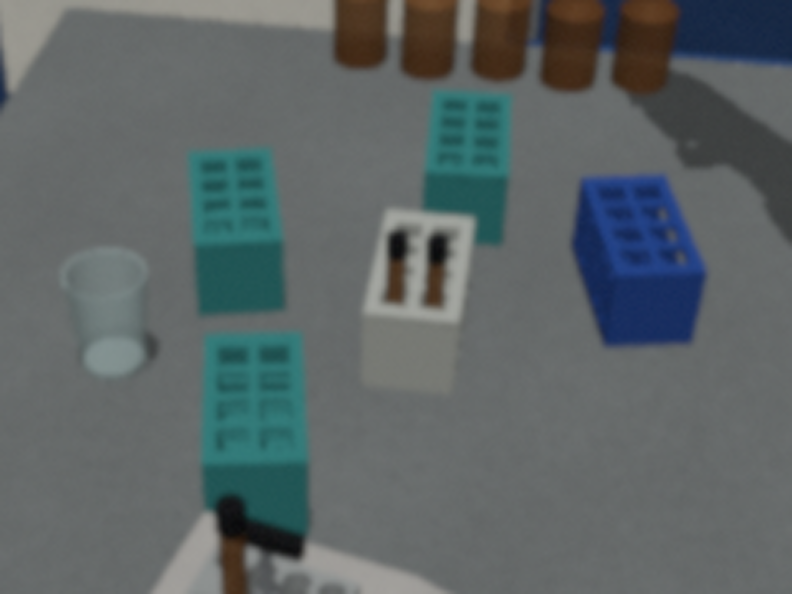

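The networks and the pictures agree on these points:
- **Heater:** its block top is centred near (240,247) in the top view. The panel faces the robot and the tube is on the left.
- **Rack:** the white one is near (392,263) in the top view, with its two tubes at the +y end.

Next I'll fit poses from the corner points.

```bash
cat > h.py <<'E'
import numpy as np
from plant import camera_model
C={n:camera_model(n) for n in("side","top")}
def proj(n,P):
    c=C[n];E=c["extrinsics"];p=(np.atleast_2d(P)-E[:3,3])@E[:3,:3]
    u=p[:,0]/-p[:,2];v=-p[:,1]/-p[:,2];r2=u*u+v*v;k=1+c["k1"]*r2
    M=c["mtx"];return np.c_[M[0,0]*u*k+M[0,2],M[1,1]*v*k+M[1,2]]
def rz(a):return np.array([[np.cos(a),-np.sin(a),0],[np.sin(a),np.cos(a),0],[0,0,1]])
def tf(q,P):return np.atleast_2d(P)@rz(q[2]).T+[q[0],q[1],0]
def fit(obs,q0):
    from scipy.optimize import least_squares
    f=lambda q:np.concatenate([(proj(n,tf(q,P*1e-3))-U).ravel() for n,P,U in obs])
    s=least_squares(f,q0,loss="soft_l1");return s.x,f(s.x).reshape(-1,2)
E
cat > fit.py <<'E'
from h import *
import cv2
cr=lambda uv,s,o:np.array(uv,float)/s+np.array(o)-0.0
A=np.array
bt=[[78,33,100],[78,-33,100],[-18,-33,100],[-18,33,100]]
obs=[("top",A(bt+[[110,75,72],[110,-75,72]]),cr([[247,190],[346,208],[320,342],[219,325],[207,146],[406,185]],3.5,(160,170))),
("side",A([bt[0],bt[2],bt[3],[110,75,72],[110,-75,72]]),cr([[208,333],[398,297],[354,372],[130,381],[243,213]],3.3,(210,220)))]
qh,r1=fit(obs,[.45,.1,-.2]);print("heater",qh,r1.round(1).tolist())
hl=[[x,y,75] for x in(15.5,-15.5) for y in(15.5,-15.5,-46.5)]
rc=[[37.5,72,75],[37.5,-72,75],[-37.5,-72,75],[-37.5,72,75]]
obs=[("top",A(hl),cr([[231,263],[267,262],[302,261],[231,298],[267,298],[302,297]],3,(310,170))),
("side",A([rc[1],rc[2],rc[3],rc[0]]),cr([[388,208],[476,215],[462,320],[363,310]],3.3,(220,130)))]
qr,r2=fit(obs,[.45,-.2,0]);print("rack",qr,r2.round(1).tolist())
print("bar",tf(qh,[.03,0,.154]),"tube",tf(qh,[.0415,.02,.146]),"hole",tf(qr,A(hl)*1e-3).round(4).tolist())
for n in("side","top"):
    im=cv2.imread(f"pics/{n}0.png");S=3
    o=(210,130) if n=="side" else (195,190)
    im=cv2.resize(im[o[1]:o[1]+200+50*(n=="side"),o[0]:o[0]+260],None,fx=S if n=="top" else 2.4,fy=S if n=="top" else 2.4);S=S if n=="top" else 2.4
    def ln(q,P,col,closed=True):
        p=(proj(n,tf(q,A(P)*1e-3))+.5-o)*S
        cv2.polylines(im,[p.astype(np.int32)],closed,col,1)
    ln(qh,bt,(0,0,255));ln(qr,rc,(0,0,255));ln(qh,[[110,75,72],[110,-75,72],[110,-75,0],[110,75,0]],(0,255,0))
    ln(qh,[[5,6,162],[55,6,162],[55,-6,162],[5,-6,162]],(255,0,255))
    ln(qh,[[41.5,20,82],[41.5,20,210]],(0,255,255),False)
    for x in(-15.5,15.5):
        for y in(-46.5,-15.5,15.5,46.5): ln(qr,[[x-11,y-11,75],[x+11,y-11,75],[x+11,y+11,75],[x-11,y+11,75]],(255,0,0))
        ln(qr,[[x,46.5,6],[x,46.5,134]],(0,255,255),False)
    cv2.imwrite(f"pics/ov_{n}.png",im)
E
python3 fit.py
```

```text
heater [ 0.49748567  0.17704669 -0.23086863] [[0.4, 0.6], [-2.5, 1.0], [-3.7, -0.5], [-0.4, -1.2], [0.3, -0.4], [-0.1, 0.7], [0.1, -4.5], [-0.4, -2.6], [0.3, -1.3], [0.5, 0.5], [-0.4, 1.0]]
rack [ 0.4782887  -0.22154552  0.00426553] [[-0.1, -0.1], [-0.1, -0.0], [0.3, 0.1], [0.3, 0.2], [0.4, 0.0], [0.8, 0.1], [-0.1, 0.5], [-0.2, 0.9], [-0.7, 0.9], [0.2, 1.0]]
bar [[0.52668971 0.17018199 0.154     ]] tube [[0.54246106 0.18701988 0.146     ]] hole [[0.4937, -0.206, 0.075], [0.4939, -0.237, 0.075], [0.494, -0.268, 0.075], [0.4627, -0.2061, 0.075], [0.4629, -0.2371, 0.075], [0.463, -0.2681, 0.075]]
```

View pics/ov_side.png

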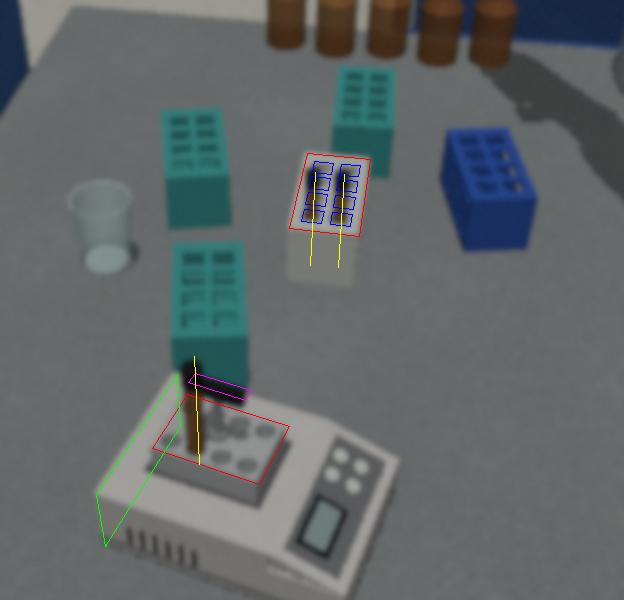

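View pics/ov_top.png

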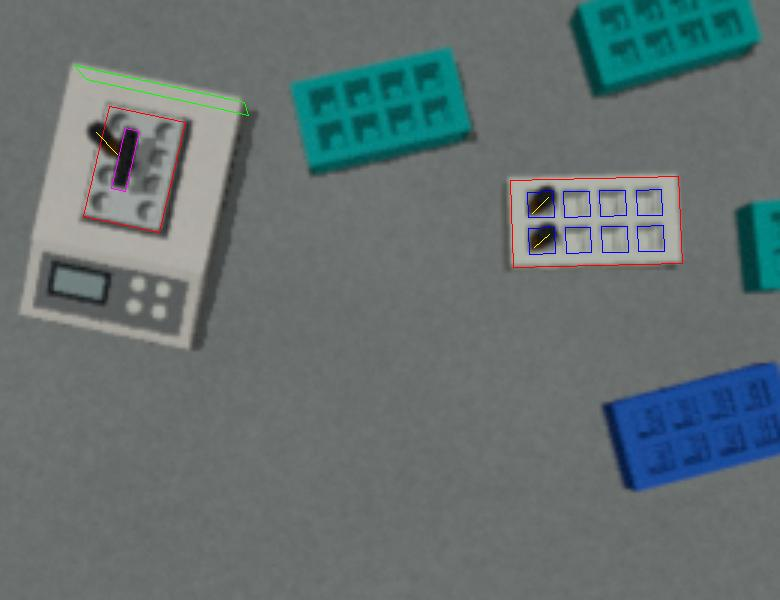

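Run:
```python
import cv2
a=cv2.imread("pics/side0.png"); cv2.imwrite("pics/s0c.png",cv2.resize(a[275:365,245:365],None,fx=6.6,fy=6.6,interpolation=cv2.INTER_CUBIC)) 
a=cv2.imread("pics/top0.png"); cv2.imwrite("pics/t0c.png",cv2.resize(a[205:295,195:290],None,fx=6.6,fy=6.6,interpolation=cv2.INTER_CUBIC))
```

```text
(no output)
```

View pics/s0c.png

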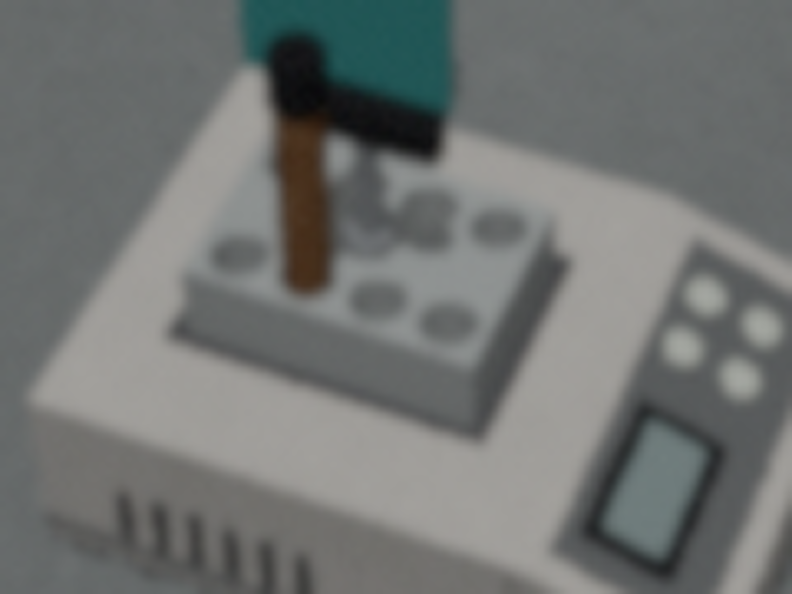

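View pics/t0c.png

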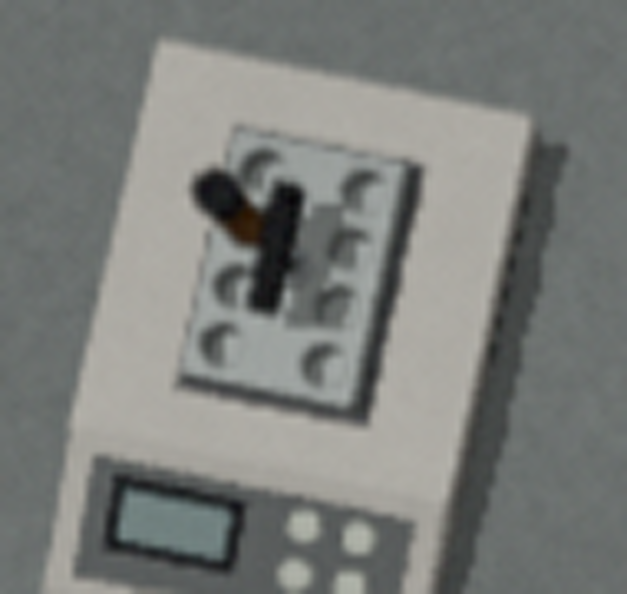

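```bash
python3 - <<'E'
s=open('fit.py').read()
a=s.index("obs=[(");b=s.index("qh,r1")
s=s[:a]+'''w=[[79.5,35,72],[-19.5,35,72],[-19.5,-35,72]]
obs=[("top",A(bt+[[110,75,72],[110,-75,72]]),cr([[237,126],[411,162],[352,408],[181,377],[160,40],[531,116]],6.6,(195,205))-.5),
("side",A([bt[0],bt[3],bt[2]]+w+[[110,75,72],[5,0,162]]),cr([[187,278],[484,365],[553,216],[170,333],[482,438],[570,262],[28,400],[444,112]],6.6,(245,275))-.5)]
'''+s[b:]
open('fit.py','w').write(s)
E
python3 fit.py
```

```text
heater [ 0.49977284  0.17558654 -0.21304689] [[0.6, 0.5], [-0.4, 0.1], [0.7, -0.3], [0.9, -0.7], [0.4, 0.2], [0.8, -0.1], [-0.7, -0.3], [-0.9, 0.8], [0.7, -0.7], [1.6, 0.9], [-0.3, -0.3], [-1.1, 0.8], [0.4, 1.1], [0.4, 2.3]]
rack [ 0.4782887  -0.22154552  0.00426553] [[-0.1, -0.1], [-0.1, -0.0], [0.3, 0.1], [0.3, 0.2], [0.4, 0.0], [0.8, 0.1], [-0.1, 0.5], [-0.2, 0.9], [-0.7, 0.9], [0.2, 1.0]]
bar [[0.52909458 0.16924338 0.154     ]] tube [[0.54456336 0.18635965 0.146     ]] hole [[0.4937, -0.206, 0.075], [0.4939, -0.237, 0.075], [0.494, -0.268, 0.075], [0.4627, -0.2061, 0.075], [0.4629, -0.2371, 0.075], [0.463, -0.2681, 0.075]]
```

View pics/ov_side.png

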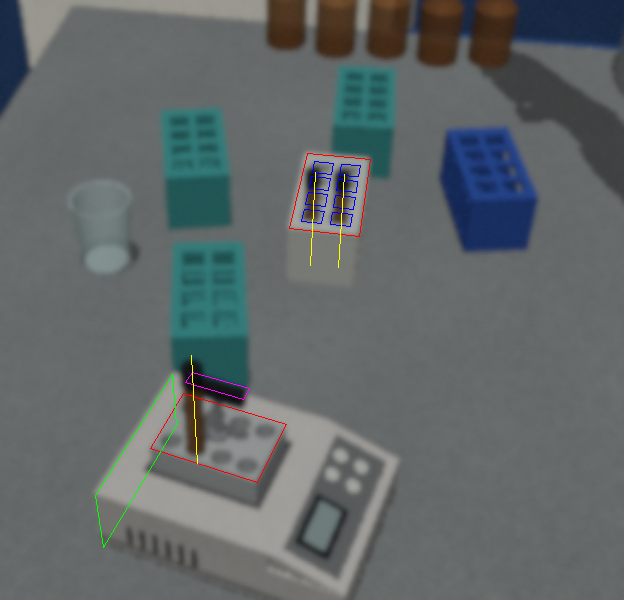

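View pics/ov_top.png

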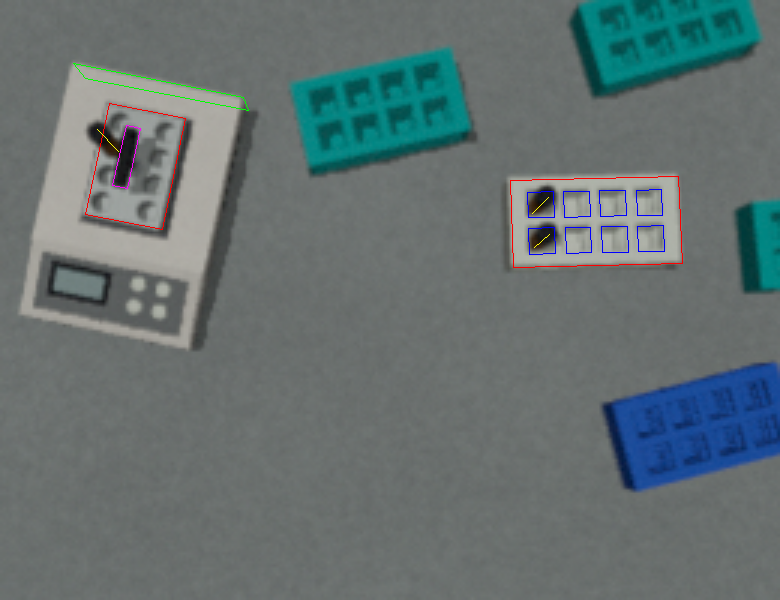

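The fit residuals are about 1 px, and the overlays match the block, bar, tube and rack. I'll grip with the jaws along the block's x. That clears the bar when taking the tube, and when gripping the bar by its ends the block can pivot while it rocks.

```bash
cat > go.py <<'E'
import sys,numpy as np
from scipy.spatial.transform import Rotation as Ro
from plant import get_state
def plan(t,psi=None):
    s=get_state();R=Ro.from_quat(s["eef_rot"]).as_matrix()
    d=R.T@(np.array(t)-s["tool_pos"])/.75
    yaw=np.arctan2(R[1,0],R[0,0])
    tn=0 if psi is None else -((psi-yaw+np.pi)%(2*np.pi)-np.pi)/2
    print("clk",round(s["clock"],2),"pos",s["tool_pos"].round(4),"yaw",round(yaw,4),"down",R[:,2].round(4),"F",s["contact_force"].round(1),"M",s["moment"].round(2),"op",round(s["opening"]*88.1,1),"| shift",d.round(4),"turn",round(tn,4))
if __name__=="__main__":
    a=[float(x) for x in sys.argv[1:]]
    plan(a[:3],a[3] if len(a)>3 else None)
E
python3 go.py .5446 .1864 .29 1.358;python3 go.py .46 -.2 .29 1.358
```

```text
clk 1.2 pos [ 0.2548 -0.5707  0.2607] yaw 0.4198 down [ 0.e+00 -1.e-04 -1.e+00] F [0.4 0.4 0.2] M [-0.02 -0.04  0.01] op 88.0 | shift [ 0.7643 -0.7644 -0.0391] turn -0.4691
clk 1.2 pos [ 0.2548 -0.5707  0.2607] yaw 0.4198 down [ 0.e+00 -1.e-04 -1.e+00] F [0.4 0.4 0.2] M [-0.02 -0.04  0.01] op 88.0 | shift [ 0.4514 -0.3399 -0.039 ] turn -0.4691
```

Call:
jog_arm --rows '[[[0.4514,-0.3399,-0.039],-0.4691],[[0.4514,-0.3399,-0.039],-0.4691],[[0.4514,-0.3399,-0.039],-0.4691],[[0.4514,-0.3399,-0.039],-0.4691],[[0.4514,-0.3399,-0.039],-0.4691],[[0.4514,-0.3399,-0.039],-0.4691],[[0.4514,-0.3399,-0.039],-0.4691],[[0.4514,-0.3399,-0.039],-0.4691],[[0.4514,-0.3399,-0.039],-0.4691],[[0.7643,-0.7644,-0.039],-0.4691],[[0.7643,-0.7644,-0.039],-0.4691],[[0.7643,-0.7644,-0.039],-0.4691],[[0.7643,-0.7644,-0.039],-0.4691],[[0.7643,-0.7644,-0.039],-0.4691],[[0.7643,-0.7644,-0.039],-0.4691],[[0.7643,-0.7644,-0.039],-0.4691],[[0.7643,-0.7644,-0.039],-0.4691],[[0.7643,-0.7644,-0.039],-0.4691],[[0.7643,-0.7644,-0.039],-0.4691],[[0.7643,-0.7644,-0.039],-0.4691]]' --gripper 60 --newtons 15

```text
clock: 2.87
tool_pos: [0.5447, 0.1918, 0.2903]
eef_rot: [0.777, 0.63, 0.002, -0.001]
contact_force: [0.3, 0.4, 0.1]
opening: 0.679
```

```bash
python3 go.py .5446 .1864 .29 1.358
```

```text
clk 2.87 pos [0.5447 0.1918 0.2903] yaw 1.3622 down [ 0.0012  0.0034 -1.    ] F [0.3 0.4 0.1] M [ 0.   -0.06 -0.02] op 59.8 | shift [-0.0071  0.0014  0.0004] turn 0.0021
```

Call:
jog_arm --rows '[[[0,0,0],0],[[0,0,0],0],[[0,0,0],0]]'

```text
clock: 3.12
tool_pos: [0.5444, 0.185, 0.2897]
eef_rot: [0.779, 0.628, -0.001, 0.001]
contact_force: [-0.3, -0.1, 0.1]
opening: 0.677
```

```bash
python3 go.py .5446 .1864 .203 1.358
python3 - <<'E'
from plant import *
import cv2
for n,o in(("side",(230,200)),("top",(180,170))):
    im=snapshot(n); cv2.imwrite(f"pics/{n}1.png",cv2.resize(im[o[1]:o[1]+150,o[0]:o[0]+180,::-1],None,fx=3.3,fy=3.3,interpolation=2))
E
```

```text
clk 3.12 pos [0.5444 0.185  0.2897] yaw 1.357 down [-6.0e-04 -1.9e-03 -1.0e+00] F [-0.3 -0.1  0.1] M [-0.06 -0.05  0.  ] op 59.7 | shift [ 2.100e-03 -1.000e-04  1.156e-01] turn -0.0005
```

View pics/side1.png

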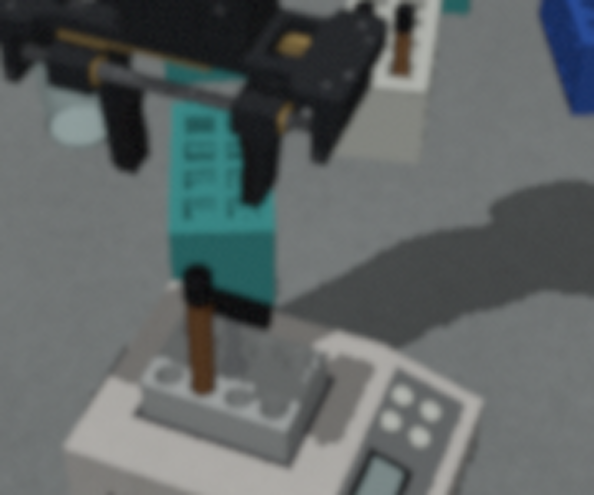

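View pics/top1.png

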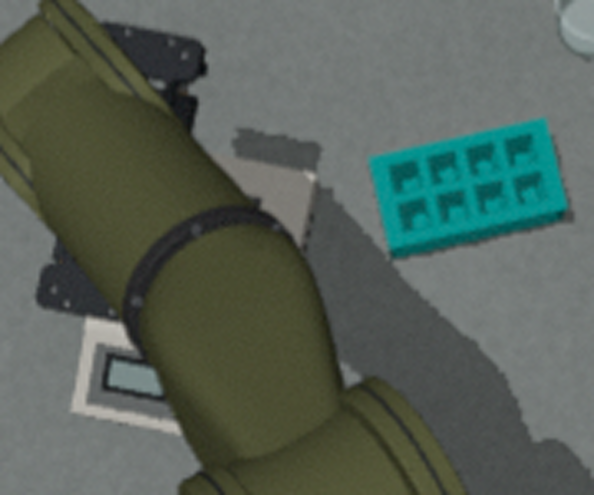

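The fingers are straddling the tube's axis: the tips are near (128,165) and (258,195) in the side crop, and the tube is at (197,280). The top view is hidden by the arm. I'll descend and grip the cap.

Call:
jog_arm --rows '[[[0,0,0.04],0],[[0,0,0.08],0],[[0,0,0.1],0],[[0,0,0.11],0],[[0,0,0.1156],0],[[0,0,0.1156],0],[[0,0,0.1156],0]]'

```text
clock: 3.8
tool_pos: [0.5452, 0.1863, 0.2042]
eef_rot: [0.778, 0.628, 0.001, 0.0]
contact_force: [0.4, 0.6, 0.8]
opening: 0.68
```

```bash
python3 go.py .5446 .1864 .203 1.358
python3 - <<'E'
from plant import *
import cv2
for n,o in(("side",(230,200)),):
    im=snapshot(n); cv2.imwrite(f"pics/{n}2.png",cv2.resize(im[o[1]:o[1]+150,o[0]:o[0]+180,::-1],None,fx=3.3,fy=3.3,interpolation=2))
E
```

```text
clk 3.8 pos [0.5452 0.1863 0.2042] yaw 1.3572 down [ 1.6e-03  5.0e-04 -1.0e+00] F [0.4 0.6 0.8] M [-0.03 -0.08  0.02] op 59.9 | shift [ 0.     -0.0008  0.0016] turn -0.0004
```

View pics/side2.png

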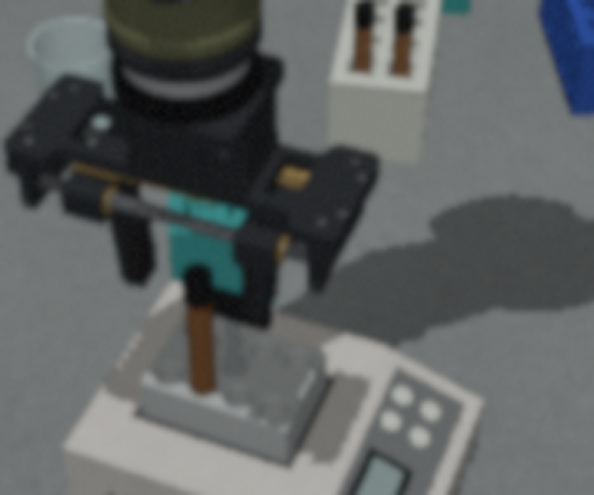

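Call:
jog_arm --rows '[[[0,0,0],0],[[0,0,0],0],[[0,0,0],0],[[0,0,0],0],[[0,0,0],0],[[0,0,0],0],[[0,0,0],0]]' --gripper 0 --newtons 15

```text
clock: 4.43
tool_pos: [0.5446, 0.1864, 0.2033]
eef_rot: [0.778, 0.628, -0.0, 0.0]
contact_force: [0.8, 0.7, 0.8]
opening: 0.197
```

```bash
python3 go.py .5446 .1864 .303
```

```text
clk 4.43 pos [0.5446 0.1864 0.2033] yaw 1.3581 down [ 1.e-04 -1.e-04 -1.e+00] F [0.8 0.7 0.8] M [-0.09 -0.1  -0.01] op 17.4 | shift [-0.00e+00  1.00e-04 -1.33e-01] turn 0
```

Call:
jog_arm --rows '[[[0,0,-0.01],0],[[0,0,-0.03],0],[[0,0,-0.055],0],[[0,0,-0.09],0],[[0,0,-0.12],0],[[0,0,-0.1333],0],[[0,0,-0.1333],0],[[0,0,-0.1333],0]]'

```text
clock: 5.1
tool_pos: [0.5444, 0.1862, 0.3031]
eef_rot: [0.778, 0.628, -0.0, 0.0]
contact_force: [0.3, -0.8, -1.3]
opening: 0.196
```

```bash
python3 go.py .463 -.2681 .303
python3 - <<'E'
from plant import *
import cv2
for n,o in(("side",(230,180)),):
    im=snapshot(n); cv2.imwrite(f"pics/{n}3.png",cv2.resize(im[o[1]:o[1]+150,o[0]:o[0]+180,::-1],None,fx=3.3,fy=3.3,interpolation=2))
E
```

```text
clk 5.1 pos [0.5444 0.1862 0.3031] yaw 1.3579 down [ 1.e-04 -3.e-04 -1.e+00] F [ 0.3 -0.8 -1.3] M [ 0.01 -0.03  0.02] op 17.3 | shift [-6.15e-01  2.19e-02  3.00e-04] turn 0
```

View pics/side3.png

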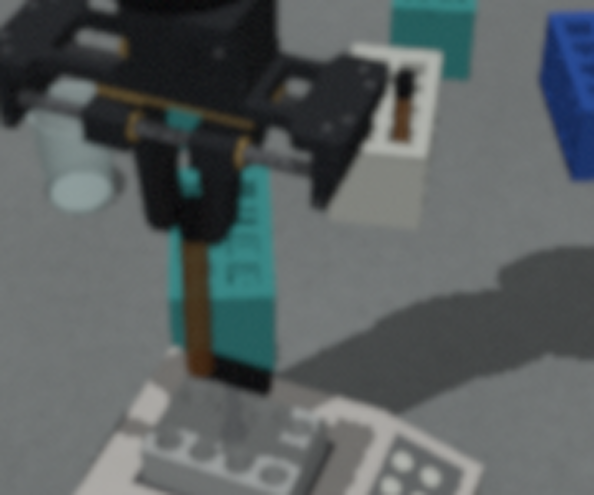

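The tube is held upright (seen at (195,310)), with its foot clear of the block. I'll carry it to above the hole.

Call:
jog_arm --rows '[[[-0.02,0.0007,0],0],[[-0.06,0.0021,0],0],[[-0.11,0.004,0],0],[[-0.16,0.0057,0],0],[[-0.21,0.0075,0],0],[[-0.26,0.0093,0],0],[[-0.31,0.011,0],0],[[-0.36,0.0128,0],0],[[-0.41,0.0146,0],0],[[-0.46,0.0164,0],0],[[-0.51,0.0182,0],0],[[-0.55,0.0196,0],0],[[-0.58,0.0207,0],0],[[-0.6,0.0214,0],0],[[-0.61,0.0217,0],0],[[-0.615,0.0219,0],0],[[-0.615,0.0219,0],0],[[-0.615,0.0219,0],0]]'

```text
clock: 6.65
tool_pos: [0.4634, -0.2665, 0.3028]
eef_rot: [0.778, 0.629, 0.0, -0.001]
contact_force: [0.5, -0.6, -1.4]
opening: 0.195
```

```bash
python3 go.py .463 -.2681 .203
python3 - <<'E'
from plant import *
import cv2
for n,o in(("side",(280,130)),("top",(340,190))):
    im=snapshot(n); cv2.imwrite(f"pics/{n}4.png",cv2.resize(im[o[1]:o[1]+150,o[0]:o[0]+180,::-1],None,fx=3.3,fy=3.3,interpolation=2))
E
```

```text
clk 6.65 pos [ 0.4634 -0.2665  0.3028] yaw 1.3599 down [-5.0e-04  1.2e-03 -1.0e+00] F [ 0.5 -0.6 -1.4] M [-0.01 -0.08  0.01] op 17.1 | shift [-0.0024  0.      0.1331] turn 0
```

View pics/side4.png

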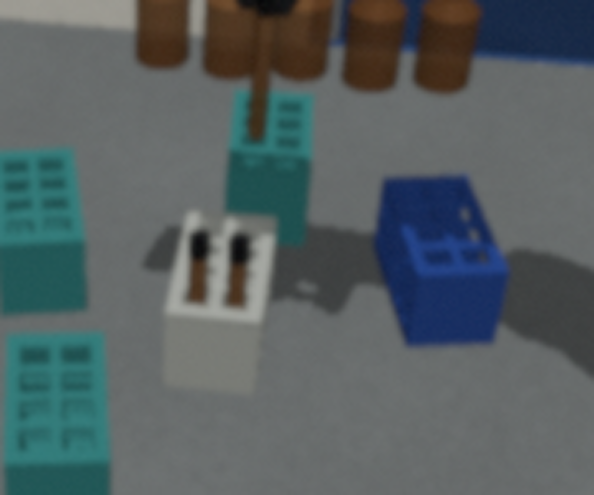

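View pics/top4.png

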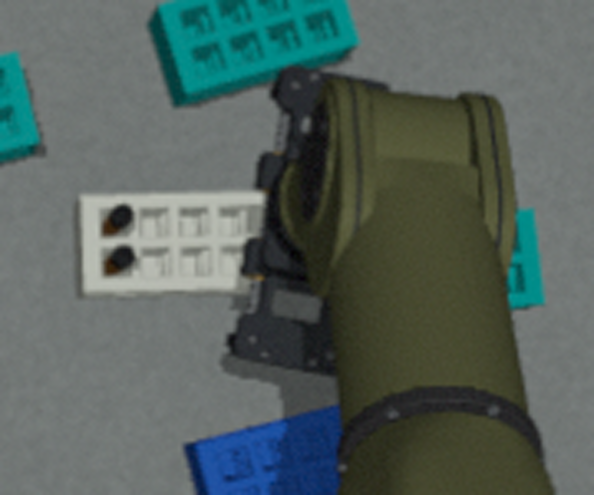

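Run:
```python
from h import *
s=np.array([.4634,-.2665,0])
for z in(.182,.30):print((proj("side",s+[0,0,z])+.5-[280,130])*3.3)
```

```text
[[257.38998351 123.59227583]]
[[267.37303721 -17.20070225]]
```

```bash
python3 go.py .463 -.2681 .203
python3 - <<'E'
from h import *
from plant import *
import cv2
s=get_state()['tool_pos'];o=(300,90);S=5
im=snapshot("side"); im=cv2.resize(im[o[1]:o[1]+110,o[0]:o[0]+130,::-1],None,fx=S,fy=S,interpolation=2).copy()
for z in(-.121,-.013,.007):
    p=(proj("side",s+[0,0,z])[0]+.5-o)*S; cv2.circle(im,p.astype(int),3,(0,255,0),1)
cv2.imwrite("pics/side5.png",im)
for n in("tube_mid","tube"):print(mark_of(n,"side"), proj("side",s+[0,0,{"tube":-.121,"tube_mid":-.057}[n]]))
E
```

```text
clk 6.75 pos [ 0.4636 -0.2663  0.3032] yaw 1.3605 down [ 0.e+00  8.e-04 -1.e+00] F [-1.4 -0.  -0. ] M [-0.   -0.02  0.02] op 17.4 | shift [-0.0026 -0.0003  0.1336] turn 0
[{'pixel': [148.5, 357.9], 'p': 0.76}] [[358.99051234 144.54440445]]
[{'pixel': [173.5, 356.4], 'p': 0.69}] [[357.40947688 166.92472242]]
```

View pics/side5.png

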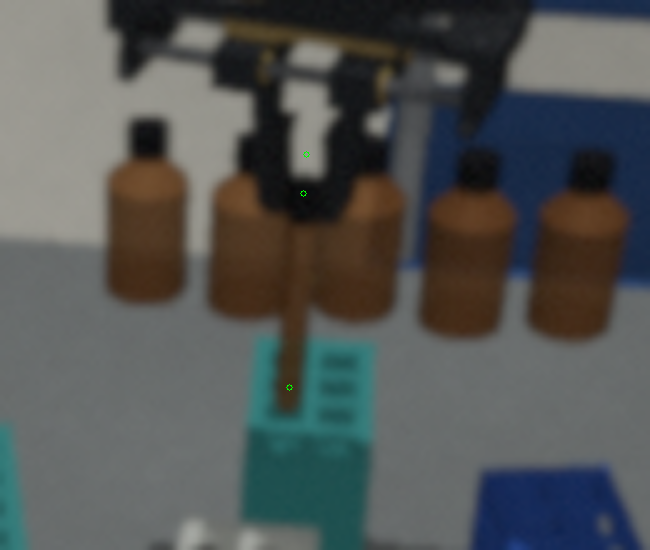

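The tube hangs about 10 mm lower in the jaws than planned: its foot is at row 172 where I predicted 167. It has been stable since the lift, and the column matches. I'll grip harder and lower it, correcting y by -1.8 mm.

Call:
jog_arm --rows '[[[-0.0024,0,0.02],0],[[-0.0024,0,0.05],0],[[-0.0024,0,0.08],0],[[-0.0024,0,0.095],0],[[-0.0024,0,0.1],0],[[-0.0024,0,0.1],0],[[-0.0024,0,0.1],0]]' --newtons 25

```text
clock: 7.48
tool_pos: [0.4634, -0.2695, 0.2288]
eef_rot: [0.778, 0.628, 0.0, 0.0]
contact_force: [0.1, -0.1, -0.2]
opening: 0.193
```

```bash
python3 go.py .463 -.2681 .143
python3 - <<'E'
from h import *
from plant import *
import cv2
s=get_state()['tool_pos'];o=(300,110);S=5
im=snapshot("side"); im=cv2.resize(im[o[1]:o[1]+110,o[0]:o[0]+130,::-1],None,fx=S,fy=S,interpolation=2).copy()
for z in(-.131,):
    p=(proj("side",s+[0,0,z])[0]+.5-o)*S; cv2.circle(im,p.astype(int),3,(0,255,0),1)
h=np.array([.463,-.2681,.075])
for d in((11,11),(11,-11),(-11,-11),(-11,11)):
    p=(proj("side",h+[d[0]*1e-3,d[1]*1e-3,0])[0]+.5-o)*S; cv2.circle(im,p.astype(int),2,(0,0,255),1)
cv2.imwrite("pics/side6.png",im)
E
```

```text
clk 7.48 pos [ 0.4634 -0.2695  0.2288] yaw 1.3584 down [ 1.e-03 -3.e-04 -1.e+00] F [ 0.1 -0.1 -0.2] M [-0.04 -0.06 -0.03] op 17.0 | shift [ 0.0018 -0.001   0.1145] turn 0
```

View pics/side6.png

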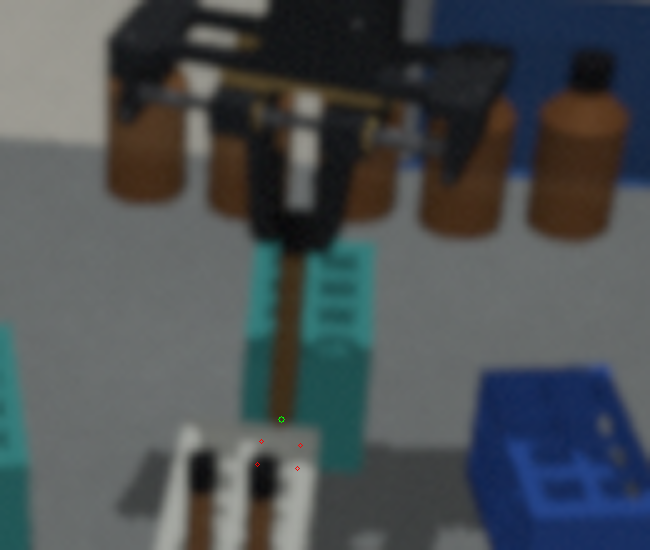

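The foot is over the hole: its projection is at (281,419), and the hole's outline sits directly below it. Lowering into the hole.

Call:
jog_arm --rows '[[[0.001,0,0.02],0],[[0.001,0,0.04],0],[[0.001,0,0.06],0],[[0.001,0,0.08],0],[[0.001,0,0.095],0],[[0.001,0,0.105],0],[[0.001,0,0.11],0],[[0.001,0,0.11],0]]'

```text
clock: 8.2
tool_pos: [0.4632, -0.269, 0.1458]
eef_rot: [0.778, 0.628, 0.0, 0.0]
contact_force: [-0.0, -0.4, -0.1]
opening: 0.194
```

```bash
python3 go.py .463 -.2681 .137
python3 - <<'E'
from h import *
from plant import *
import cv2
o=(300,130);S=5
im=snapshot("side"); im=cv2.resize(im[o[1]:o[1]+110,o[0]:o[0]+130,::-1],None,fx=S,fy=S,interpolation=2).copy()
cv2.imwrite("pics/side7.png",im)
E
```

```text
clk 8.2 pos [ 0.4632 -0.269   0.1458] yaw 1.3581 down [ 2.e-04 -2.e-04 -1.e+00] F [-0.  -0.4 -0.1] M [-0.07 -0.05 -0.01] op 17.1 | shift [ 0.0011 -0.0005  0.0117] turn 0
```

View pics/side7.png

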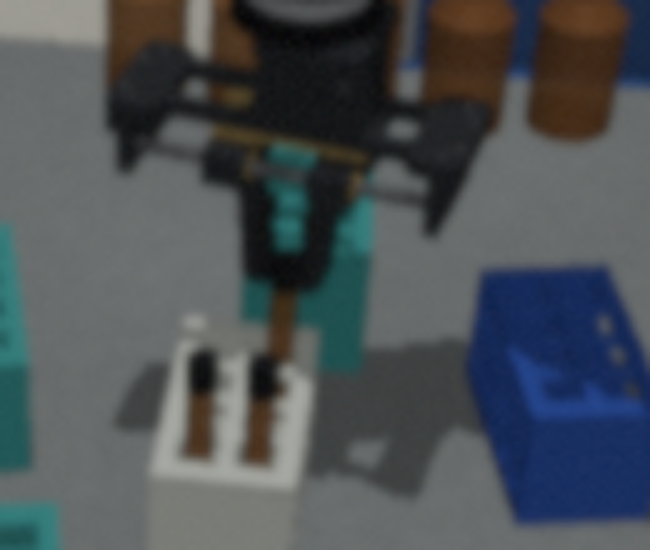

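The tube has gone into the hole with no contact force. I'll keep lowering until it touches the floor.

Call:
jog_arm --rows '[[[0.0005,0,0.004],0],[[0.0005,0,0.007],0],[[0.0005,0,0.007],0]]'

```text
clock: 8.5
tool_pos: [0.4638, -0.2688, 0.1412]
eef_rot: [0.778, 0.628, 0.0, 0.001]
contact_force: [0.4, -0.8, 2.9]
opening: 0.196
```

```bash
python3 go.py .463 -.2681 .137
```

```text
clk 8.5 pos [ 0.4638 -0.2688  0.1412] yaw 1.358 down [ 1.9e-03 -9.0e-04 -1.0e+00] F [ 0.4 -0.8  2.9] M [-0.03 -0.05 -0.01] op 17.3 | shift [ 0.0007 -0.0013  0.0056] turn 0
```

Call:
jog_arm --rows '[[[0,0,0],0],[[0,0,0],0],[[0,0,0],0],[[0,0,0],0]]' --gripper 45

```text
clock: 8.83
tool_pos: [0.463, -0.2686, 0.1405]
eef_rot: [0.778, 0.628, -0.0, -0.0]
contact_force: [-0.1, 0.2, -0.4]
opening: 0.473
```

Call:
jog_arm --rows '[[[0,0,-0.03],0],[[0,0,-0.08],0],[[0,0,-0.13],0],[[0,0,-0.18],0],[[0,0,-0.18],0]]' --gripper 60

```text
clock: 9.25
tool_pos: [0.4667, -0.2695, 0.282]
eef_rot: [0.778, 0.628, 0.003, 0.006]
contact_force: [0.3, 0.0, 0.2]
opening: 0.685
```

```bash
python3 go.py .5291 .1692 .275 1.358
python3 - <<'E'
from h import *
from plant import *
import cv2
o=(300,130);S=5
im=snapshot("side"); im=cv2.resize(im[o[1]:o[1]+110,o[0]:o[0]+130,::-1],None,fx=S,fy=S,interpolation=2).copy()
cv2.imwrite("pics/side8.png",im)
E
```

```text
clk 9.25 pos [ 0.4667 -0.2695  0.282 ] yaw 1.3576 down [ 0.0116 -0.005  -0.9999] F [0.3 0.  0.2] M [-0.03 -0.15  0.03] op 60.4 | shift [ 0.5894 -0.0425  0.0074] turn -0.0002
```

View pics/side8.png

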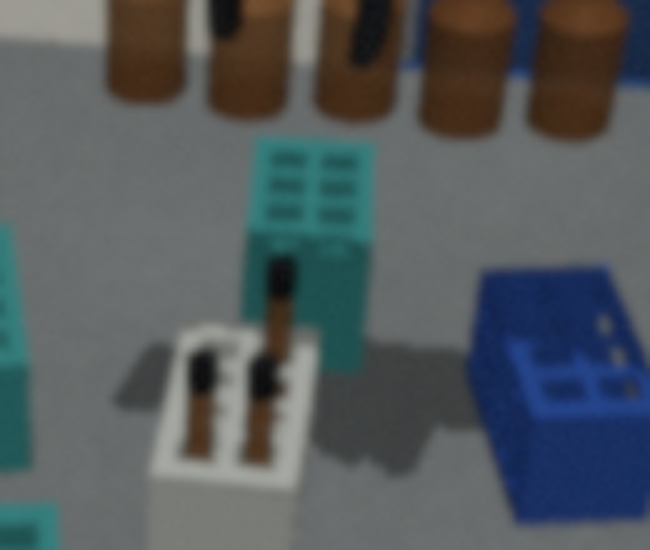

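The tube stands in the rack's empty hole near (280,300), and the other two are undisturbed. Now to the bar.

Call:
jog_arm --rows '[[[0.03,-0.002,0],0],[[0.08,-0.006,0],0],[[0.13,-0.01,0],0],[[0.185,-0.0135,0],0],[[0.24,-0.0173,0],0],[[0.295,-0.0212,0],0],[[0.35,-0.025,0],0],[[0.405,-0.029,0.001],0],[[0.46,-0.033,0.003],0],[[0.51,-0.037,0.005],0],[[0.55,-0.04,0.0074],0],[[0.575,-0.042,0.0074],0],[[0.5894,-0.0425,0.0074],0],[[0.5894,-0.0425,0.0074],0],[[0.5894,-0.0425,0.0074],0],[[0.5894,-0.0425,0.0074],0]]' --gripper 75

```text
clock: 10.63
tool_pos: [0.5251, 0.1677, 0.2693]
eef_rot: [0.779, 0.627, -0.001, 0.001]
contact_force: [0.1, -0.7, 0.4]
opening: 0.851
```

```bash
python3 go.py .5291 .1692 .157 1.358
python3 - <<'E'
from h import *
from plant import *
import cv2
o=(240,240);S=5
im=snapshot("side"); im=cv2.resize(im[o[1]:o[1]+110,o[0]:o[0]+130,::-1],None,fx=S,fy=S,interpolation=2).copy()
q=(0.49977,0.17559,-.21305)
for P in([[5,6,162],[55,6,162],[55,-6,162],[5,-6,162]],[[5,6,146],[55,6,146],[55,-6,146],[5,-6,146]]):
    cv2.polylines(im,[((proj("side",tf(q,np.array(P)*1e-3))+.5-o)*S).astype(np.int32)],True,(255,0,255),1)
cv2.imwrite("pics/side9.png",im)
for n in("bar",):print(mark_of(n,"side"),proj("side",tf(q,[.03,0,.154])))
E
```

```text
clk 10.63 pos [0.5251 0.1677 0.2693] yaw 1.3554 down [-0.0012 -0.0024 -1.    ] F [ 0.1 -0.7  0.4] M [-0.08 -0.07  0.  ] op 75.0 | shift [0.0034 0.0049 0.1497] turn -0.0013
[{'pixel': [291.1, 297.8], 'p': 0.9}] [[300.20549188 293.00680945]]
```

View pics/side9.png

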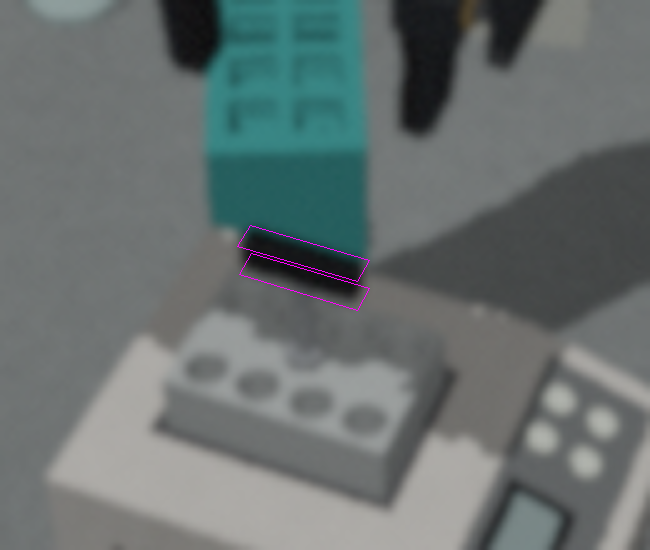

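Run:
```python
from h import *
q=(0.49977,0.17559,-.21305)
print(proj("top",tf(q,[.03,0,.154])), proj("top",tf(q,[.03,0.005,.154])))
from plant import *
s=get_state();print(s['tool_pos'])
```

```text
[[237.14020026 242.19410699]] [[235.13619936 241.79721201]]
[0.52528297 0.16792638 0.2696906 ]
```

Call:
jog_arm --rows '[[[0.0034,0.0049,0.03],0],[[0.0034,0.0049,0.07],0],[[0.0034,0.0049,0.11],0],[[0.0034,0.0049,0.135],0],[[0.0034,0.0049,0.145],0],[[0.0034,0.0049,0.1497],0],[[0.0034,0.0049,0.1497],0],[[0.0034,0.0049,0.1497],0]]'

```text
clock: 11.4
tool_pos: [0.5302, 0.1719, 0.1587]
eef_rot: [0.778, 0.628, 0.001, 0.0]
contact_force: [0.4, -0.8, 0.3]
opening: 0.847
```

```bash
python3 go.py .5291 .1692 .157 1.358
python3 - <<'E'
from h import *
from plant import *
import cv2
o=(240,240);S=5
im=snapshot("side"); im=cv2.resize(im[o[1]:o[1]+110,o[0]:o[0]+130,::-1],None,fx=S,fy=S,interpolation=2).copy()
cv2.imwrite("pics/side10.png",im)
E
```

```text
clk 11.4 pos [0.5302 0.1719 0.1587] yaw 1.3574 down [ 1.9e-03  6.0e-04 -1.0e+00] F [ 0.4 -0.8  0.3] M [-0.06 -0.06 -0.01] op 74.6 | shift [-0.0039 -0.0006  0.0023] turn -0.0003
```

View pics/side10.png

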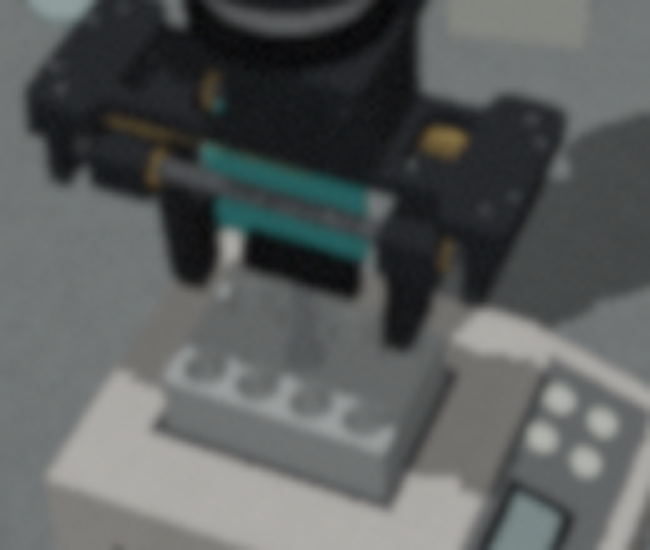

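The fingers flank the bar's ends: bar at (300,270), tips at (195,280) and (402,345). I'll close on it.

Call:
jog_arm --rows '[[[-0.003,-0.0006,0.002],0],[[-0.003,-0.0006,0.002],0],[[-0.003,-0.0006,0.002],0]]'

```text
clock: 11.7
tool_pos: [0.5287, 0.1697, 0.1567]
eef_rot: [0.778, 0.628, 0.0, 0.0]
contact_force: [1.1, 0.6, -0.3]
opening: 0.85
```

Call:
jog_arm --rows '[[[0,0,0],0],[[0,0,0],0],[[0,0,0],0],[[0,0,0],0],[[0,0,0],0],[[0,0,0],0],[[0,0,0],0]]' --gripper 0 --newtons 58

```text
clock: 12.28
tool_pos: [0.5303, 0.1696, 0.1563]
eef_rot: [0.778, 0.628, 0.001, 0.001]
contact_force: [5.3, -0.7, -2.5]
opening: 0.551
```

```bash
python3 go.py .5291 .1692 .157 1.358
```

```text
clk 12.28 pos [0.5303 0.1696 0.1563] yaw 1.3572 down [ 3.1e-03  3.0e-04 -1.0e+00] F [ 5.3 -0.7 -2.5] M [-0.16 -0.81  0.06] op 48.5 | shift [-0.0008 -0.0014 -0.0009] turn -0.0004
```

Gripped: the opening is 48.5 mm on the 50 mm bar. The arm gives about 3 N per mm. I'll take out the x preload and begin the rock to the right (tool -x = block -y) with a light lift.

Call:
jog_arm --rows '[[[0,0.002,-0.002],0],[[-0.004,0.002,-0.004],0],[[-0.008,0.002,-0.006],0],[[-0.008,0.002,-0.006],0]]'

```text
clock: 12.62
tool_pos: [0.5289, 0.1644, 0.158]
eef_rot: [0.778, 0.628, 0.0, -0.001]
contact_force: [7.4, 3.5, -26.1]
opening: 0.55
```

```bash
python3 go.py .5303 .1696 .1563
```

```text
clk 12.62 pos [0.5289 0.1644 0.158 ] yaw 1.3586 down [-8.0e-04  2.4e-03 -1.0e+00] F [  7.4   3.5 -26.1] M [ 0.85 -1.9   0.04] op 48.4 | shift [0.0071 0.0004 0.0023] turn 0
```

Call:
jog_arm --rows '[[[-0.002,0.002,0.001],0],[[-0.005,0.003,0.001],0],[[-0.008,0.003,0.0005],0],[[-0.008,0.003,0],0]]'

```text
clock: 12.95
tool_pos: [0.5288, 0.1622, 0.1585]
eef_rot: [0.777, 0.629, 0.002, -0.003]
contact_force: [4.8, 10.0, -27.2]
opening: 0.549
```

```bash
python3 go.py .5303 .1696 .1563
```

```text
clk 12.95 pos [0.5288 0.1622 0.1585] yaw 1.3611 down [-0.0014  0.0078 -1.    ] F [  4.8  10.  -27.2] M [ 2.17 -1.28 -0.14] op 48.4 | shift [ 0.0101 -0.0001  0.003 ] turn 0
```

Call:
jog_arm --rows '[[[-0.004,0.001,0.001],0],[[-0.008,0.001,0.001],0],[[-0.008,0.001,0.001],0],[[-0.008,0.001,0.001],0]]'

```text
clock: 13.28
tool_pos: [0.5285, 0.1599, 0.159]
eef_rot: [0.777, 0.63, 0.004, -0.005]
contact_force: [2.3, 16.3, -16.0]
opening: 0.551
```

```bash
cat > look.py <<'E'
import sys
from plant import *
import cv2
o=(240,240);S=5
im=snapshot("side"); im=cv2.resize(im[o[1]:o[1]+110,o[0]:o[0]+130,::-1],None,fx=S,fy=S,interpolation=2).copy()
cv2.imwrite(f"pics/side{sys.argv[1]}.png",im)
E
python3 go.py .5303 .1696 .1563; python3 look.py 11
```

```text
clk 13.28 pos [0.5285 0.1599 0.159 ] yaw 1.363 down [ 7.000e-04  1.320e-02 -9.999e-01] F [  2.3  16.3 -16. ] M [ 3.23 -0.45 -0.28] op 48.5 | shift [ 0.0131 -0.0003  0.0038] turn 0
```

View pics/side11.png

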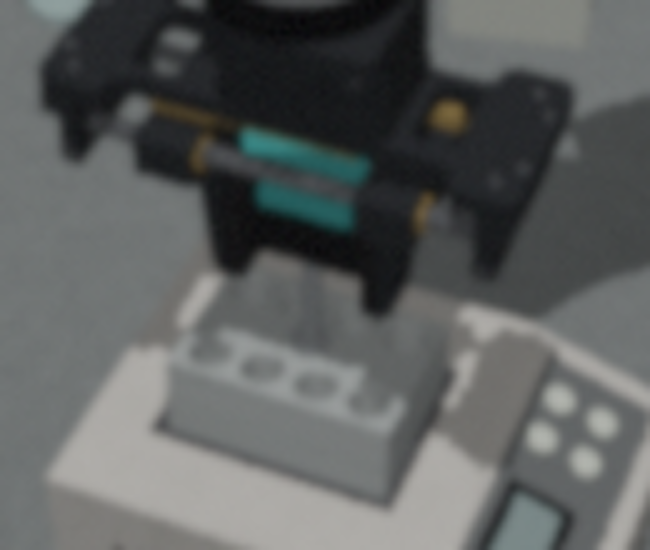

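It is leaning right: the near (left) edge has risen and the bar has moved 9.8 mm, about 0.09 rad. A bit further.

Call:
jog_arm --rows '[[[-0.004,0,-0.001],0],[[-0.008,0,-0.002],0],[[-0.01,0,-0.002],0],[[-0.01,0,-0.002],0]]'

```text
clock: 13.67
tool_pos: [0.5266, 0.1497, 0.1612]
eef_rot: [0.777, 0.63, 0.003, -0.003]
contact_force: [-0.8, 10.0, -6.5]
opening: 0.55
```

```bash
python3 go.py .5303 .1696 .1563
```

```text
clk 13.67 pos [0.5266 0.1497 0.1612] yaw 1.3625 down [-1.0e-04  8.3e-03 -1.0e+00] F [-0.8 10.  -6.5] M [ 2.19 -0.07  0.03] op 48.5 | shift [ 0.0269 -0.0007  0.0068] turn 0
```

The lean is at its limit: 20 mm at the bar, with z up 5 mm. Now to the left, raising as the right edge climbs.

Call:
jog_arm --rows '[[[0.005,0,-0.001],0],[[0.01,0,-0.002],0],[[0.015,0,-0.003],0],[[0.02,0,-0.005],0],[[0.02,0,-0.005],0]]'

```text
clock: 14.08
tool_pos: [0.5283, 0.156, 0.1645]
eef_rot: [0.778, 0.628, -0.004, 0.001]
contact_force: [-3.5, -3.7, -3.2]
opening: 0.548
```

```bash
python3 go.py .5303 .1696 .1563
```

```text
clk 14.08 pos [0.5283 0.156  0.1645] yaw 1.358 down [-0.0057 -0.0061 -1.    ] F [-3.5 -3.7 -3.2] M [-0.6   0.72  0.38] op 48.3 | shift [ 0.0184 -0.0011  0.0108] turn 0
```

Call:
jog_arm --rows '[[[0.005,-0.001,-0.0015],0],[[0.01,-0.001,-0.003],0],[[0.014,-0.001,-0.004],0],[[0.014,-0.001,-0.004],0]]'

```text
clock: 14.42
tool_pos: [0.5299, 0.1632, 0.1676]
eef_rot: [0.779, 0.627, -0.006, 0.002]
contact_force: [-3.6, -8.6, 1.3]
opening: 0.555
```

```bash
python3 go.py .5303 .1696 .1563; python3 look.py 12
```

```text
clk 14.42 pos [0.5299 0.1632 0.1676] yaw 1.3563 down [-0.0062 -0.0111 -0.9999] F [-3.6 -8.6  1.3] M [-1.89  0.86  0.45] op 48.9 | shift [ 0.0086 -0.0012  0.015 ] turn 0
```

View pics/side12.png

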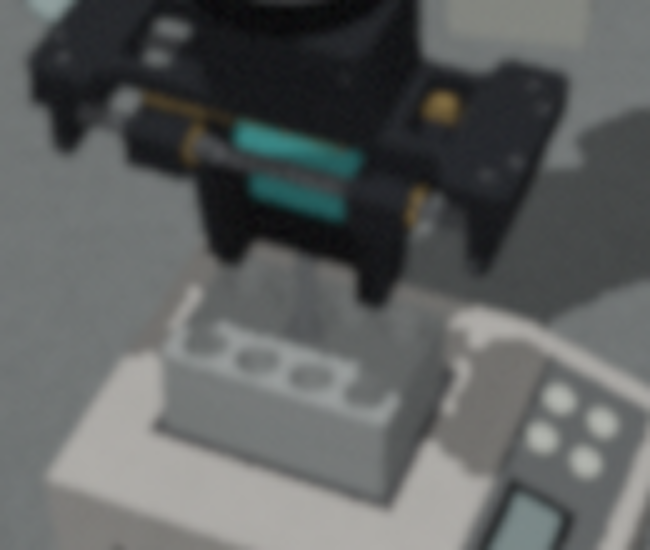

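Call:
jog_arm --rows '[[[0.004,0,-0.003],0],[[0.008,0,-0.005],0],[[0.012,0,-0.007],0],[[0.015,0,-0.008],0],[[0.015,0,-0.008],0]]'

```text
clock: 14.88
tool_pos: [0.5337, 0.18, 0.1738]
eef_rot: [0.778, 0.628, -0.001, -0.0]
contact_force: [-3.0, -4.1, -8.6]
opening: 0.552
```

```bash
python3 go.py .5303 .1696 .1563
```

```text
clk 14.88 pos [0.5337 0.18   0.1738] yaw 1.3579 down [-0.0021 -0.0013 -1.    ] F [-3.  -4.1 -8.6] M [-1.08  0.67 -0.06] op 48.7 | shift [-0.0144 -0.0014  0.0233] turn 0
```

Call:
jog_arm --rows '[[[0.004,-0.001,-0.0005],0],[[0.008,-0.001,-0.001],0],[[0.01,-0.001,-0.001],0],[[0.01,-0.001,-0.001],0]]'

```text
clock: 15.22
tool_pos: [0.5352, 0.1872, 0.1751]
eef_rot: [0.778, 0.628, -0.001, 0.0]
contact_force: [-2.8, -4.4, -3.5]
opening: 0.554
```

```bash
python3 go.py .5303 .1696 .1563; python3 look.py 13
```

```text
clk 15.22 pos [0.5352 0.1872 0.1751] yaw 1.3577 down [-4.0e-04 -1.2e-03 -1.0e+00] F [-2.8 -4.4 -3.5] M [-1.34  0.62 -0.04] op 48.8 | shift [-0.0243 -0.0014  0.0252] turn 0
```

View pics/side13.png

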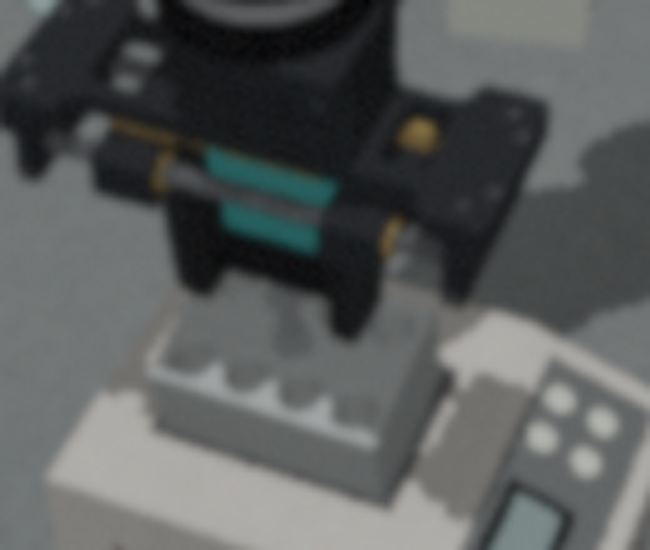

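It is leaning clearly to the left, with the bar 18 mm left of its start and 19 mm up. I'll rock back to the right with a lift and see whether it comes free.

Call:
jog_arm --rows '[[[-0.006,0,-0.001],0],[[-0.012,0,-0.003],0],[[-0.018,0,-0.005],0],[[-0.024,0,-0.007],0],[[-0.024,0,-0.007],0]]'

```text
clock: 15.68
tool_pos: [0.5322, 0.1694, 0.1808]
eef_rot: [0.778, 0.628, 0.001, 0.0]
contact_force: [0.3, -1.1, -7.5]
opening: 0.548
```

```bash
python3 go.py .5303 .1696 .1563; python3 look.py 14
```

```text
clk 15.68 pos [0.5322 0.1694 0.1808] yaw 1.3571 down [ 1.8e-03  6.0e-04 -1.0e+00] F [ 0.3 -1.1 -7.5] M [-0.26 -0.01  0.01] op 48.3 | shift [-0.0004 -0.0026  0.0327] turn 0
```

View pics/side14.png

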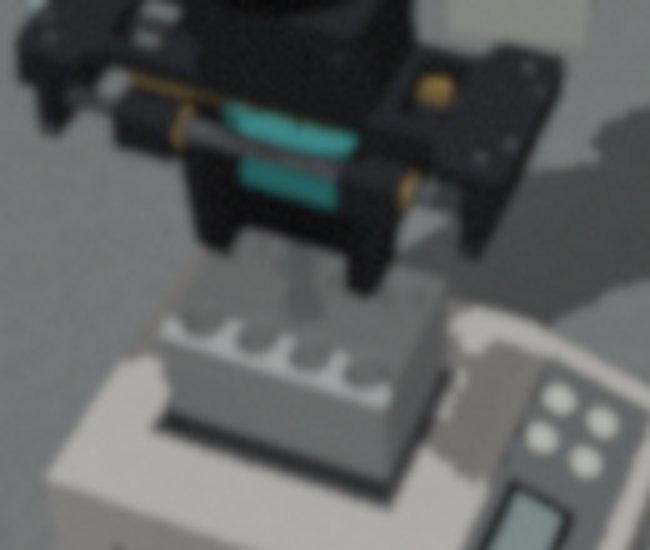

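The lift force is now about the block's weight (7.5 N), with no sideways force, so it looks free. Lifting straight up in small steps.

Call:
jog_arm --rows '[[[0,0.002,-0.003],0],[[0,0.002,-0.006],0],[[0,0.002,-0.01],0],[[0,0.002,-0.01],0]]'

```text
clock: 16.07
tool_pos: [0.5335, 0.1702, 0.1884]
eef_rot: [0.778, 0.628, 0.001, 0.0]
contact_force: [-0.0, 0.2, -6.5]
opening: 0.55
```

```bash
python3 go.py .5303 .1696 .1563
```

```text
clk 16.07 pos [0.5335 0.1702 0.1884] yaw 1.3584 down [ 1.4e-03  9.0e-04 -1.0e+00] F [-0.   0.2 -6.5] M [ 0.05 -0.06  0.03] op 48.4 | shift [-0.0018 -0.004   0.0427] turn 0
```

Call:
jog_arm --rows '[[[-0.001,-0.002,-0.004],0],[[-0.002,-0.004,-0.009],0],[[-0.002,-0.004,-0.014],0],[[-0.002,-0.004,-0.016],0],[[-0.002,-0.004,-0.016],0],[[-0.002,-0.004,-0.016],0]]'

```text
clock: 16.57
tool_pos: [0.5299, 0.1689, 0.1998]
eef_rot: [0.778, 0.628, 0.0, 0.0]
contact_force: [0.1, 0.4, -7.0]
opening: 0.552
```

```bash
python3 go.py .5303 .1696 .1563
cat > ov.py <<'E'
import sys
from h import *
from plant import *
import cv2
dz=float(sys.argv[2]);q=(0.49977,0.17559,-.21305);A=np.array
for n,o,S in(("side",(240,225),5),("top",(195,200),6)):
    im=snapshot(n); im=cv2.resize(im[o[1]:o[1]+115,o[0]:o[0]+130,::-1],None,fx=S,fy=S,interpolation=2).copy()
    def ln(P,c):
        cv2.polylines(im,[((proj(n,tf(q,A(P)*1e-3))+.5-o)*S).astype(np.int32)],True,c,1)
    bt=lambda z:[[78,33,z],[78,-33,z],[-18,-33,z],[-18,33,z]]
    ln(bt(50+dz),(0,255,0));ln(bt(100+dz),(0,0,255));ln([[79.5,35,72],[79.5,-35,72],[-19.5,-35,72],[-19.5,35,72]],(255,255,0))
    cv2.imwrite(f"pics/{n}{sys.argv[1]}.png",im)
E
python3 ov.py 20 35
```

```text
clk 16.57 pos [0.5299 0.1689 0.1998] yaw 1.3579 down [ 5.e-04  1.e-04 -1.e+00] F [ 0.1  0.4 -7. ] M [ 0.03 -0.06 -0.02] op 48.6 | shift [0.0011 0.0002 0.0581] turn 0
```

View pics/side20.png

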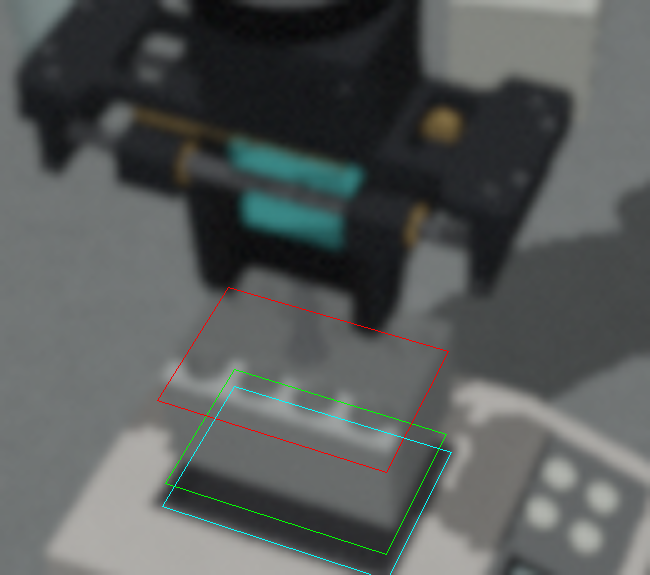

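View pics/top20.png

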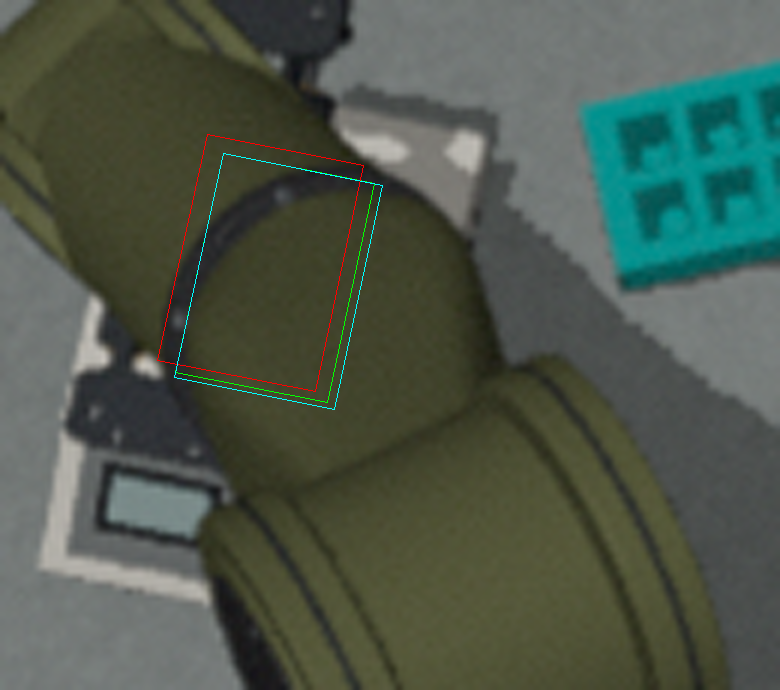

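Call:
jog_arm --rows '[[[0.001,0,0.004],0],[[0.001,0,0.008],0],[[0.001,0,0.008],0],[[0.001,0,0.008],0]]'

```text
clock: 17.0
tool_pos: [0.5296, 0.1694, 0.1932]
eef_rot: [0.778, 0.628, -0.001, -0.0]
contact_force: [-0.3, 0.6, -7.0]
opening: 0.552
```

```bash
python3 go.py .5303 .1696 .1563
python3 - <<'E'
from h import *
from plant import *
import cv2
q=(0.49977,0.17559,-.21305);A=np.array;n="side";o=(255,280);S=6
dz=(get_state()['tool_pos'][2]-.1563)*1000;print(dz)
im=snapshot(n)[:,:,::-1]; im=cv2.resize(im[o[1]:o[1]+85,o[0]:o[0]+100],None,fx=S,fy=S,interpolation=2).copy()
im=cv2.convertScaleAbs(im,alpha=1.8)
cv2.imwrite("pics/side21r.png",im)
def ln(P,c):
    cv2.polylines(im,[((proj(n,tf(q,A(P)*1e-3))+.5-o)*S).astype(np.int32)],True,c,1)
bt=lambda z:[[78,33,z],[78,-33,z],[-18,-33,z],[-18,33,z]]
ln(bt(50+dz),(0,255,0));ln(bt(100+dz),(0,0,255));ln([[79.5,35,72],[79.5,-35,72],[-19.5,-35,72],[-19.5,35,72]],(255,255,0))
cv2.imwrite("pics/side21.png",im)
E
```

```text
clk 17.0 pos [0.5296 0.1694 0.1932] yaw 1.3581 down [-1.e-03 -6.e-04 -1.e+00] F [-0.3  0.6 -7. ] M [ 0.03 -0.09  0.03] op 48.7 | shift [0.0005 0.0009 0.0492] turn 0
36.882772065552096
```

View pics/side21.png

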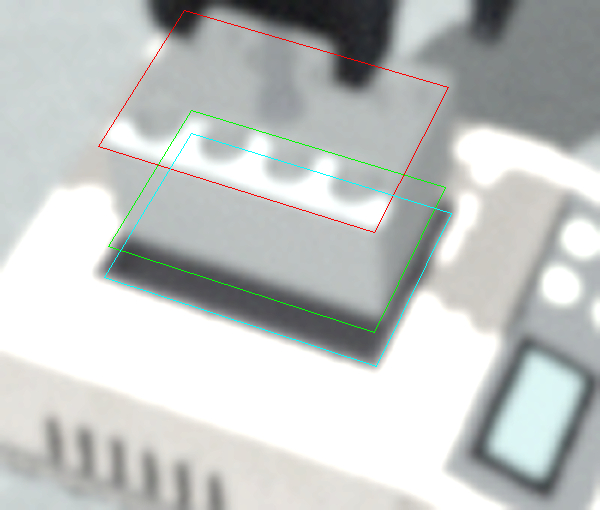

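View pics/side21r.png

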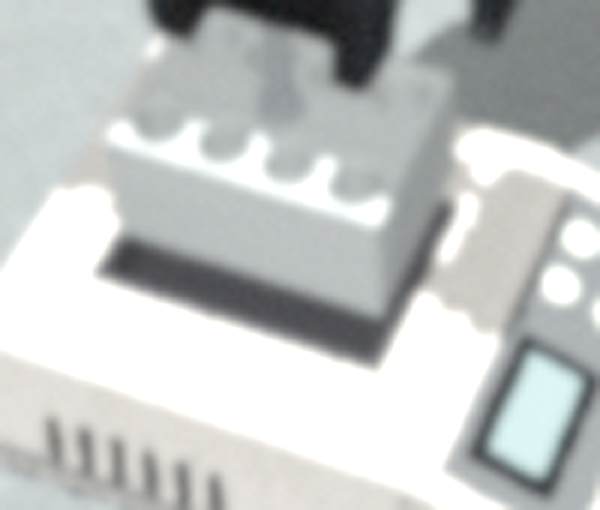

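Run:
```python
from h import *
from scipy.optimize import least_squares
from scipy.spatial.transform import Rotation as Ro
q=(0.49977,0.17559,-.21305);A=np.array
L=A([[48,33,50],[-48,33,50],[-48,-33,50],[48,33,0],[-48,33,0]])*1e-3
U0=A([[187,278],[484,365],[553,216]])/6.6+[245,275]-.5
U1=A([[108,143],[385,218],[452,72],[120,238],[383,317]])/6+[255,280]-.5
def pos(d):
    p=(L-[0,0,.104])@Ro.from_rotvec([d[3],d[4],d[5]]).as_matrix().T+[0,0,.104]+d[:3]
    return tf(q,p+[.03,0,.05])
b=(U0-proj("side",pos(np.zeros(6)))[:3]).mean(0);print("bias",b)
def f(d):return np.r_[(proj("side",pos(d))+b-U1).ravel()/.5,(d[3:]-0)/.04,(d[2]-.037)/.003]
s=least_squares(f,[0,0,.037,0,0,0]);J=np.linalg.inv(s.jac.T@s.jac)
print((s.x[:3]*1e3).round(1),s.x[3:].round(3),np.sqrt(np.diag(J)).round(4),s.fun.round(1))
```

```text
bias [0.33880987 0.04394522]
[ 1.5 -5.1 35.6] [-0.017  0.008  0.025] [0.0013 0.0024 0.0026 0.0185 0.0153 0.0135] [-0.5 -0.7 -0.3  0.3  0.3  0.1 -0.5  0.3  0.9 -0.1 -0.4  0.2  0.6 -0.5]
```

The block hangs upright, tilted less than about 0.02 rad, and about 14 mm clear of the heater. It sits roughly 4 to 5 mm to the right of centre, so I'll shift it left and let it settle.

Call:
jog_arm --rows '[[[0.002,0,0],0],[[0.004,0,0],0],[[0.006,0,0],0],[[0.006,0,0],0],[[0.006,0,0],0],[[0.006,0,0],0],[[0.006,0,0],0],[[0.006,0,0],0]]'

```text
clock: 17.72
tool_pos: [0.5309, 0.1738, 0.1937]
eef_rot: [0.778, 0.628, -0.0, 0.0]
contact_force: [-0.3, 0.4, -6.6]
opening: 0.555
```

```bash
python3 go.py .5303 .1696 .1563
python3 - <<'E'
from plant import *
import cv2
im=snapshot("side")[:,:,::-1]
cv2.imwrite("pics/sfull.png",im)
c=cv2.convertScaleAbs(cv2.resize(im[280:365,255:355],None,fx=6,fy=6,interpolation=2),alpha=1.8);cv2.imwrite("pics/s22.png",c)
E
```

```text
clk 17.72 pos [0.5309 0.1738 0.1937] yaw 1.3579 down [ 0.e+00 -2.e-04 -1.e+00] F [-0.3  0.4 -6.6] M [-0.04 -0.04 -0.02] op 48.9 | shift [-0.0057  0.0005  0.0498] turn 0
```

View pics/s22.png

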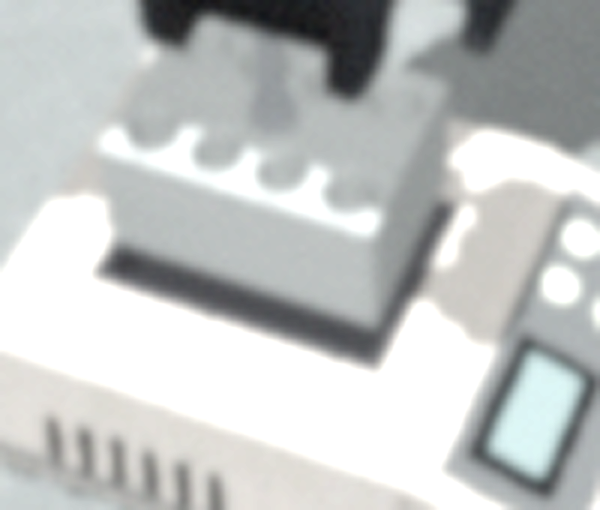

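View pics/sfull.png

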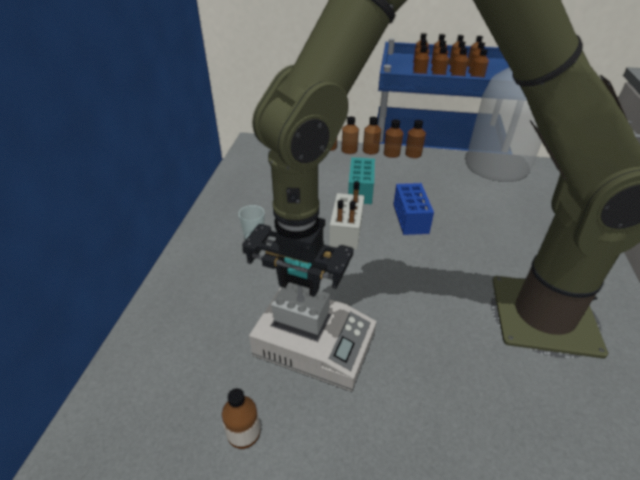

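The block corners now match the prediction for a straight lift of 37 mm to within about 1 px, which leaves about 15 mm of clearance. The tubes, beaker and bottle are undisturbed. Handing in.

```bash
python3 -c "
from plant import *
print(workorder.finish_job()); s=get_state(); print(s['clock'],s['tool_pos'],s['contact_force'])"
```

```text
the job is handed in; nothing more can be done
None
the job is handed in; nothing more can be done
```

The job is handed in at 17.8 s with the block out of the well and held. The tube stands in the rack's empty hole (x = -15.5, y = -46.5 mm). I gripped the handle bar by its ends, rocked the block right, then left, then partly back right until it came free, and lifted it out.

**Last checks before handing in:**
- **Block:** it hung still and upright (tilt about 0.02 rad or less). Its corners matched a centred lift of 37 mm to within about 1 px, so it is about 15 mm clear of the heater. The wrist carried about 7 N, which is the block's weight.
- **Glassware:** the beaker, the bottle and the two racked tubes looked undisturbed in the last picture.

**What did not go as planned:**
- **Tube:** it slipped about 14 mm down in the jaws during the lift, but was set down gently on the rack floor (about 3 N).
- **Rocking forces:** they briefly passed the guide values, at about 27 N upward and 16 N sideways. The wrist readings stayed well below the 120 N limit.
- **Block in the jaws:** it hung about 5 mm off centre after the lift, so I moved it back over the well.
- **Top camera:** the arm blocked its view at the end, so the final position rests on the side camera alone.

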